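# Turn the power-electronics bench round for the next unit

### The arm

A 6-joint arm with a two-finger parallel gripper is mounted at the origin on the work surface. World frame = base frame: x ahead of the robot, y to its left, z up, the work surface at z = 0. Lengths are in mm, angles in degrees, forces in N, time in s.
With the tool pointing down it reaches from about 300 to 850 mm from the base axis. Payload 4.2 kg.
Tool frame: the origin (TCP) lies at the very end of the fingers, on their centre line; the grasp point (between the pads) lies 19 mm behind it (env.tcp_to_grasp is the distance from the TCP to the grasp point, in mm); z points along the fingers, y is the line along which they close (so a half turn about z gives the same grasp; the last joint's range is limited). The gripper opens to 91 mm and grips with 3 to 60 N. Pads are 32 mm wide; open, the fingers measure 118 mm over their backs; the gripper's body (76 mm by 178 mm) begins 60 mm behind the grasp point.
Start: joints at [-72.995, 18.312, 89.639, -0, 72.044, -1.146], TCP at [179.132, -546.402, 213.976] pointing down, gripper open.
Joint ranges: [-177.97, 177.97], [-48.28, 115.42], [12.27, 149.76], [-77.06, 257.06], [2.81, 150.46], [-146.56, 146.56]. Speed limits (degrees/s): [147.25, 147.25, 180, 180, 180, 180].

### API

Orientations are given as [roll, pitch, yaw] about the fixed x, y, z axes, in that order (R = Rz(yaw) Ry(pitch) Rx(roll)).
In Python, from workcell import env gives the robot as it stands.
- The arm moves only by the tool move_arm, never from a script. Its argument "plan" is a list of rows, each a list of 3 entries, a list of its own where there are three numbers: the shift along the world's x, y, z in cm, then the turn about the world's z in degrees, then the closure, from 0 (fully open) to 1 (shut). In form: [[[x, y, z], turn, claw], ...]. A call has 1 to 5 rows; each row shifts and turns the commanded pose from where the row before left it; what a row does not reach is not made up. A row lasts 1/10 s, in which the tool goes at most 50 mm and 8.59 degrees, less where a joint would pass 70% of its speed; a pose out of reach is approached as far as the arm can. A call is refused whole if a number of a shift passes 5 or a number of a turn 8.59, either way. A call with a gripper value outside its range is refused whole. The fingers move at their own pace and stop on an object; "squeeze" is the grip in N (left out, the last holds). Time passes only in rows, so rows that do not move let the fingers close. It gives the time, the measured TCP pose, the force, the opening and the grip force at its end, in the units of the state.
- env.state(): the state, without advancing time (a new reading comes with each control period).
- env.grab_frame(name): name is "scene" or "side" or "wrist"; returns a dict with "frame" (420x560x3 uint8, red, green, blue), "z_map" (420x560 float32, mm along the optical axis (not along the pixel's ray), 0 where there is no reading), "fovy" (degrees; the focal length in pixels is half the picture's height over the tangent of half this angle, whatever the lens; pixels are square), "cx", "cy" (the principal point, pixels), "position" and "orientation" of the camera in the world. Camera axes: x right, y down, z forward; pixel columns grow to the right and rows downward; lengths in mm; the calibration is good to about 2 mm. A picture is of the moment at which its call begins.
- env.job_done(): hands the job in; it is judged then, once.
Trained networks look in a picture, given as the dict that the camera call returned (one of the last four; its "shot" number tells which), for a name from the list of things; names that differ only in an ending like _2 or _b are one class to them, and where a whole thing is asked for, a point or a joint stands for the part that bears it (a point fixed in the world has none). Each returns a list of dicts, best first, with "score" (0 to 1); they miss things now and then, are a little off and sometimes report something else, mostly with a low value. They report only what shows in the picture. A call takes as long as a camera call.
- env.search_frame(picture, label): "point" ([column, row] in pixels, amid what is visible of it).
- env.landmark_of(picture, label): "point" ([column, row] in pixels: a listed point, or the origin of a listed thing).
The state is a dict: "time_s": time; "qpos": joint angles; "qvel": joint speeds; "effort": joint torques, N m; "ee_pos": TCP position; "ee_rot": TCP orientation; "force": force on the tool from outside, world axes, zero at the start; "torque": the same for the moment, N m; "gripper_width": finger opening in mm; "gripper_force": force on a finger pad.
Only numpy, scipy, OpenCV 4.12 (cv2) and the standard library are available. Lean on these libraries where they do the work, as an engineer would, in place of code of your own. Each camera call takes 0.05 s, during which the arm holds its last target. There are 200 camera calls.

### The job

The old inverter is stripped, so turn the bench round: stand every capacitor that is on the mat upright in a free cell of the divided crate, one to a cell; take the bare base plate out of the test fixture and stack it and the other bare plate in the middle of the sloping rack, flat on one another and pushed right down against the lip; and once the fixture is clear, seat the new power module fully down in its recess. Set the capacitors down in their cells, do not drop them, and leave the capacitor already in the crate and the other things on the bench as they are.

Things in the scene. Friction and masses are not known exactly. Their poses are not given: they have to be found in the camera images.
- cap1: loose black electrolytic capacitor, upright cylinder 40 mm diameter, 90 mm tall (two 6 mm screw terminals on top), 0.16 kg; origin at the centre of its underside, z up its axis. At the start it stands on the mat. 3 to 5 of the five are there (None: absent)
- cap2: loose black electrolytic capacitor, upright cylinder 40 mm diameter, 90 mm tall (two 6 mm screw terminals on top), 0.16 kg; origin at the centre of its underside, z up its axis. At the start it stands on the mat. 3 to 5 of the five are there (None: absent)
- cap3: loose black electrolytic capacitor, upright cylinder 40 mm diameter, 90 mm tall (two 6 mm screw terminals on top), 0.16 kg; origin at the centre of its underside, z up its axis. At the start it stands on the mat. 3 to 5 of the five are there (None: absent)
- cap4: loose black electrolytic capacitor, upright cylinder 40 mm diameter, 90 mm tall (two 6 mm screw terminals on top), 0.16 kg; origin at the centre of its underside, z up its axis. At the start it stands on the mat. 3 to 5 of the five are there (None: absent)
- cap5: loose black electrolytic capacitor, upright cylinder 40 mm diameter, 90 mm tall (two 6 mm screw terminals on top), 0.16 kg; origin at the centre of its underside, z up its axis. At the start it stands on the mat. 3 to 5 of the five are there (None: absent)
- stored1: a capacitor of the same kind (40 mm diameter, 90 mm tall) that already stands in one cell of the crate; stays there. Only one of stored1 to stored3 is present (None: absent). Origin at the centre of its underside
- stored2: a capacitor of the same kind (40 mm diameter, 90 mm tall) that already stands in one cell of the crate; stays there. Only one of stored1 to stored3 is present (None: absent). Origin at the centre of its underside
- stored3: a capacitor of the same kind (40 mm diameter, 90 mm tall) that already stands in one cell of the crate; stays there. Only one of stored1 to stored3 is present (None: absent). Origin at the centre of its underside
- crate: grey divided plastic crate, fixed, open on top, 221 mm (its x) by 149 mm (its y), 49 mm high; walls, dividers and floor 5 mm thick, dividers no higher than the walls. Six square cells 67 mm wide, centres at x = -72, 0, +72 mm and y = -36, +36 mm in its frame. Origin at the centre of its underside
- shelf: sloping shelf of a fixed grey steel rack, 150 mm wide, 131 mm long, 20 degrees, low side away from the robot, with a lip 30 mm high across its lower edge; other edges open. Origin on the shelf's surface at the middle of the lip's foot (30 mm above the bench); x down the slope to the lip (lip face: x = 0), y along the lip, z square out of the surface. Plates do not slide by themselves
- plate1: bare square aluminium base plate, 60 x 60 x 10 mm, 0.1 kg; origin at the centre of its underside, z its thickness, x and y along its edges. At the start it lies in the recess of the test fixture
- plate2: second bare aluminium base plate, the same as plate1 (60 x 60 x 10 mm); at the start it lies flat on the mat. Origin at the centre of its underside
- module: new power module: square aluminium base 60 x 60 x 8 mm with a black housing 46 mm (its x) by 52 mm (its y) and 22 mm high centred on it, terminals on top, 33 mm tall in all, 0.15 kg; origin at the centre of its underside. At the start it lies flat on the mat. It may sit any of the four ways round in the recess
- fixture: test fixture fixed to the bench: grey base 92 x 92 mm, 8 mm thick, with four aluminium corner locators 6 mm higher (14 mm above the bench) that form a square recess 64 x 64 mm, sides along its x and y, with a 44 mm gap in the middle of each side for the fingers. Origin at the centre of its underside
- recess (a point): centre of the recess's floor in the fixture, 8 mm above the fixture's underside
- spool: bystander: spool of solder wire standing on the mat, 52 mm diameter, 40 mm high; origin at the centre of its underside
- screwdriver: bystander: screwdriver lying at the back of the mat
- flux: bystander: flux bottle, 38 mm diameter, 95 mm tall, at the back of the mat; origin at the centre of its underside
- cutters: bystander: side cutters lying at the back of the mat

How it is judged:
By the outcome, as a careful person would: the job done as asked, in the order asked, and still so for the second after the job is handed in, with the robot touching nothing.
Of cap1, cap2, cap3, cap4, cap5 only 3 to 5 are there at a start; the rules pass over those that are not, and their reading is None.
Of stored1, stored2, stored3 only 1 to 1 are there at a start; the rules pass over those that are not, and their reading is None.
At some moment in a run one of plate2, module may be knocked a few centimetres aside while the robot is not near it.
It also fails if it takes over 210 s, if anything falls off the work surface, if the arm or the gripper's body presses on something with over 40 N, if the wrist force passes 120 N, or if a joint passes its speed limit or range.

## Working session

There is one attempt and no reset: what is moved stays moved. The work goes in short steps, Python scripts to look and compute and a tool call to move; the robot and the scene stay as the last step left them, time stands still between calls to the robot, and variables do not carry over. Pictures are saved under pics/ and viewed, at most 14 in all, crops included, and the job is handed in when it is done.

Besides the shell and the picture viewer there is one more tool, called after "Emit:" by a JSON object that holds its "name" and its "arguments". move_arm: Moves the arm, as the interface text tells. Its arguments: {"type":"object","properties":{"plan":{"type":"array","items":{"type":"array"}},"squeeze":{"type":"number"}},"required":["plan"]}

```bash
ls; mkdir -p pics
cat > h.py <<'E'
import numpy as np, cv2
from scipy.spatial.transform import Rotation as R
from workcell import env
def cam(p):
    f=p["frame"].shape[0]/2/np.tan(np.radians(p["fovy"])/2)
    o=np.array(p["orientation"],float)
    Rm=o if o.shape==(3,3) else R.from_euler('xyz',o,degrees=True).as_matrix()
    return f,Rm,np.array(p["position"],float)
def cloud(p):
    f,Rm,t=cam(p); z=p["z_map"]; v,u=np.indices(z.shape)
    c=np.stack([(u-p["cx"])/f*z,(v-p["cy"])/f*z,z],-1)
    w=c@Rm.T+t; w[z<=0]=np.nan
    return w
def save(p,n,s=1): cv2.imwrite(f"pics/{n}.png",p["frame"][:,:,::-1])
def rect(w,m):
    c=w[m][:,:2].astype(np.float32); return cv2.minAreaRect(c),len(c)
E
python3 - <<'E'
from h import *
for n in ("scene","side"):
    p=env.grab_frame(n); save(p,n+"0"); w=cloud(p)
    print(n,p["position"],p["orientation"],p["fovy"])
    for l in ["cap1","stored1","crate","shelf","plate1","module","fixture","recess","spool","flux","screwdriver","cutters"]:
        o=[]
        for d in env.search_frame(p,l)[:7]:
            if d["score"]<.3: continue
            u,v=np.round(d["point"]).astype(int); o.append((u,v,round(d["score"],2),*np.round(w[v,u]).tolist()))
        print(l,*[tuple(map(float,x)) for x in o])
    np.save(n,w)
print(env.state())
E
```

```text
pics
scene [1288.86479796  339.53901385  578.29788983] [-125.6633565    -0.97724936  118.14246376] 54.9087324450406
cap1 (353.0, 194.0, 0.76, 499.0, 131.0, 54.0) (216.0, 214.0, 0.57, 716.0, -108.0, 48.0)
stored1 (217.0, 145.0, 0.74, 480.0, -268.0, 72.0)
crate (190.0, 166.0, 0.81, 545.0, -317.0, 25.0)
shelf (433.0, 222.0, 0.75, 510.0, 319.0, 48.0) (190.0, 167.0, 0.39, 569.0, -296.0, 40.0)
plate1 (306.0, 191.0, 0.9, 486.0, 6.0, 14.0) (310.0, 259.0, 0.89, 706.0, 117.0, 7.0)
module (283.0, 215.0, 0.74, 614.0, 6.0, 20.0)
fixture (308.0, 201.0, 0.94, 520.0, 27.0, 11.0)
recess (304.0, 195.0, 0.78, 508.0, 11.0, 16.0)
spool (240.0, 192.0, 0.74, 602.0, -118.0, 37.0)
flux (364.0, 278.0, 0.6, 750.0, 241.0, 52.0)
screwdriver (154.0, 230.0, 0.74, 801.0, -215.0, 20.0)
cutters (254.0, 276.0, 0.9, 807.0, 43.0, 10.0)
side [ 344.06963263 -740.72076661  510.44154529] [-120.65414237   -1.28641308  -18.13315728] 50.68305928525876
cap1 (356.0, 236.0, 0.75, 692.0, -137.0, 62.0) (240.0, 255.0, 0.73, 474.0, -137.0, 63.0) (217.0, 192.0, 0.68, 482.0, 116.0, 55.0)
stored1 (258.0, 312.0, 0.86, 462.0, -299.0, 82.0
[... 617 characters left out ...]
0, 0.31, 467.0, -5.0, 20.0)
{'time_s': 1.3, 'qpos': array([-7.29936456e+01,  1.83123478e+01,  8.96406252e+01,  1.53772090e-03,
        7.20440848e+01, -1.14687933e+00]), 'qvel': array([0.01364789, 0.00909849, 0.09136685, 0.09836437, 0.09623611,
       0.02323021]), 'effort': array([-1.53260316e-03, -4.12367749e+01, -2.32234812e+01,  7.26770307e-02,
        3.76502483e-02,  1.12211714e-05]), 'ee_pos': array([ 179.14719465, -546.38319689,  213.96039957]), 'ee_rot': array([ 1.79997029e+02, -1.40366848e-03,  1.81527597e+01]), 'force': array([ 0.79591002, -0.25985036, -0.89214049]), 'torque': array([-0.02407797, -0.03710444,  0.09149151]), 'gripper_force': 0.0, 'gripper_width': 91.25499101858104}
```

View pics/scene0.png

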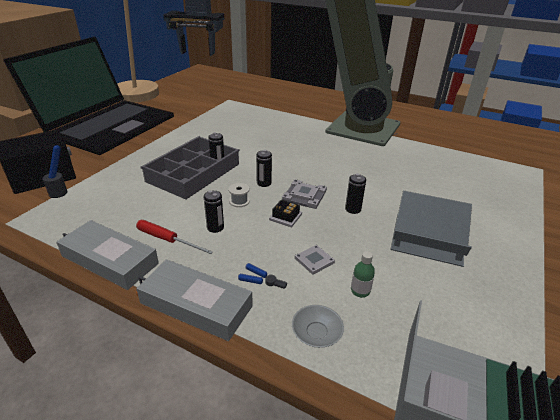

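View pics/side0.png

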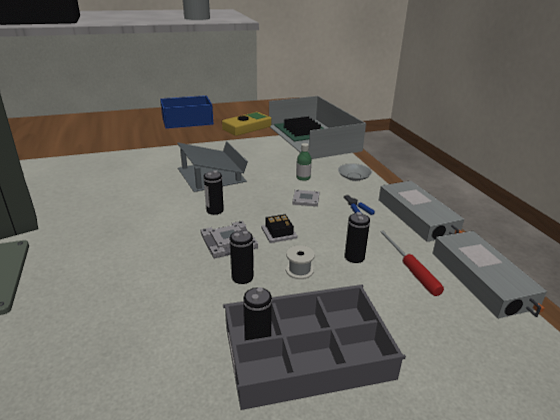

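```bash
cat > m.py <<'E'
from h import *
from scipy.optimize import least_squares
def circ(P,r,c0):
    f=lambda c:np.hypot(P[:,0]-c[0],P[:,1]-c[1])-r
    s=least_squares(f,c0,loss="soft_l1",f_scale=1.5); return s.x.round(1),len(P),np.median(abs(f(s.x))).round(2)
def near(W,c,r,z0,z1): return W[(np.hypot(W[:,0]-c[0],W[:,1]-c[1])<r)&(W[:,2]>z0)&(W[:,2]<z1)]
def sq(P,pct=0):
    return [np.round(x,1) for x in cv2.minAreaRect(P[:,:2].astype(np.float32))]
E
python3 - <<'E'
from m import *
S={n:np.load(n+".npy").reshape(-1,3) for n in("scene","side")}
S={n:w[np.isfinite(w).all(1)] for n,w in S.items()}
S["both"]=np.vstack([S["scene"],S["side"]])
for n,W in S.items():
    print(n,"mat z",np.median(near(W,(600,0),300,-10,6)[:,2]).round(2))
    for nm,c in dict(capA=(485,125),capB=(474,-125),capC=(703,-125),stored=(465,-285),flux=(732,235)).items():
        print(nm,circ(near(W,c,40,25,80),20 if nm!="flux" else 19,c),"ztop",np.percentile(near(W,c,25,60,130)[:,2],95).round(1))
    print("spool",circ(near(W,(590,-130),45,8,34),26,(590,-130)))
    for nm,c,r,z0,z1 in(("plate2",(698,112),50,6,14),("fixt",(483,0),75,5,18),("fixtlow",(483,0),75,5,10),("modhouse",(600,-8),45,20,40),("modbase",(600,-8),55,5,11),("crate",(530,-300),190,42,54)):
        P=near(W,c,r,z0,z1); print(nm,len(P),sq(P) if len(P)>5 else "")
    P=near(W,(515,310),150,22,120); print("shelf",len(P),P.min(0),P.max(0))
E
```

```text
scene mat z -1.9
capA (array([478.3, 130.3]), 330, np.float64(0.71)) ztop 92.1
capB (array([ 482.2, -121.1]), 290, np.float64(0.75)) ztop 93.8
capC (array([ 704.9, -122.7]), 357, np.float64(0.69)) ztop 92.9
stored (array([ 468., -283.]), 353, np.float64(2.14)) ztop 96.6
flux (array([729.3, 234.2]), 499, np.float64(1.82)) ztop 92.9
spool (array([ 582.7, -135.1]), 120, np.float64(1.21))
plate2 538 [array([697.2, 122.9]), array([61.6, 61.1]), np.float64(64.8)]
fixt 673 [array([ 4.836e+02, -1.000e-01]), array([95.3, 92.4]), np.float64(6.5)]
fixtlow 202 [array([4.834e+02, 1.000e-01]), array([95.2, 92.4]), np.float64(6.8)]
modhouse 311 [array([590.8,   0.6]), array([48.9, 52.6]), np.float64(0.1)]
modbase 96 [array([604.3,  12.4]), array([43.2, 77.3]), np.float64(39.0)]
crate 600 [array([ 538.6, -257.3]), array([281.9, 226. ]), np.float64(84.8)]
shelf 3730 [430.36302077 235.13524136  22.35349302] [589.85577494 401.45073943  74.06426021]
side mat z 1.4
capA (array([475.8, 133.1]), 401, np.float64(0.8)) ztop 95.7
capB (array([ 480.1, -118.1]), 605, np.float64(0.57)) ztop 95.6
capC (array([ 70
[... 1018 characters left out ...]
2, np.float64(5.16)) ztop 99.8
flux (array([729.1, 236.3]), 784, np.float64(2.03)) ztop 94.1
spool (array([ 584.4, -122.8]), 340, np.float64(1.84))
plate2 875 [array([695.6, 123.2]), array([66.1, 64.5]), np.float64(64.5)]
fixt 1254 [array([495.9,   2.6]), array([122.9,  95.8]), np.float64(6.6)]
fixtlow 393 [array([495.2,   3.4]), array([123.7,  94.3]), np.float64(7.9)]
modhouse 708 [array([589.4,   1.1]), array([51.8, 54.5]), np.float64(0.1)]
modbase 272 [array([5.886e+02, 2.000e-01]), array([61.3, 65. ]), np.float64(87.4)]
crate 4341 [array([ 536.9, -257.1]), array([281.9, 229.3]), np.float64(84.8)]
shelf 5177 [427.87635174 234.68682821  22.02644495] [589.85577494 403.70112861  76.42539886]
```

Run:
```python
from m import *
S={n:np.load(n+".npy").reshape(-1,3) for n in("scene","side")}
S={n:w[np.isfinite(w).all(1)] for n,w in S.items()}
for n,W in S.items():
    dz=-1.9 if n=="scene" else 1.4
    P=near(W,(540,-315),150,40+dz,54+dz); P=P[(np.hypot(P[:,0]-480,P[:,1]+120)>32)&(P[:,1]<-190)]; print("crate",sq(P))
    # shelf
    P=near(W,(510,318),110,25,90)
    best=None;rng=np.random.default_rng(0)
    for _ in range(500):
        a,b,c=P[rng.choice(len(P),3,False)]; v=np.cross(b-a,c-a); L=np.linalg.norm(v)
        if L<200: continue
        v/=L; v*=np.sign(v[2]) or 1
        if v[2]<.85: continue
        m=abs((P-a)@v)<2
        if best is None or m.sum()>best.sum(): best=m
    Q=P[best]; c=Q.mean(0); v=np.linalg.svd(Q-c,full_matrices=False)[2][2]; v*=np.sign(v[2])
    print("plane n",v.round(3),"tilt",np.degrees(np.arccos(v[2])).round(1),"c",c.round(1),"ydown",np.degrees(np.arctan2(v[1],v[0])).round(1))
    print("rect xy",sq(Q), "z",Q[:,2].min().round(1),Q[:,2].max().round(1))
    d=(P-c)@v; L=P[(d>8)&(d<40)]; print("lip",len(L),L.mean(0).round(1) if len(L) else "", sq(L) if len(L)>5 else "", d.max().round(1))
```

```text
crate [array([ 531.4, -318.5]), array([158.8, 229.1]), np.float64(84.8)]
plane n [0.335 0.049 0.941] tilt 19.8 c [496.4 316.9  51.7] ydown 8.4
rect xy [array([504.4, 316.8]), array([130.3, 150.1]), np.float64(8.3)] z 25.2 72.4
lip 561 [573.5 328.9  46.1] [array([573.4, 327.2]), array([ 11.8, 150. ]), np.float64(8.2)] 33.2
crate [array([ 530.5, -316.4]), array([155.6, 226.1]), np.float64(85.3)]
plane n [0.334 0.046 0.941] tilt 19.7 c [499.5 310.9  53.8] ydown 7.9
rect xy [array([500.5, 317.3]), array([126.9, 155.6]), np.float64(8.5)] z 29.9 76.3
lip 235 [568.6 322.2  50. ] [array([568.1, 328.1]), array([ 11.4, 153.2]), np.float64(8.5)] 30.7
```

Emit:
{"name": "move_arm", "arguments": {"plan": [[[2.5,3.55,-0.5],0,0.25],[[2.5,3.55,-0.5],0,0.25],[[2.5,3.55,-0.5],0,0.25],[[2.5,3.55,-0.5],0,0.25],[[2.5,3.55,-0.5],0,0.25]], "squeeze": 15}}

```text
time_s: 1.8
ee_pos: [304.9, -367.5, 189.0]
ee_rot: [180.0, -0.0, 18.1]
force: [-0.5, -0.5, -0.5]
gripper_width: 68.4
gripper_force: 0.0
```

Emit:
{"name": "move_arm", "arguments": {"plan": [[[2.5,3.55,-0.5],0,0.25],[[2.5,3.55,-0.5],0,0.25],[[2.5,3.55,-0.5],0,0.25],[[2.5,3.55,-0.5],0,0.25],[[2.5,3.55,-0.5],0,0.25]]}}

```text
time_s: 2.3
ee_pos: [430.1, -189.9, 164.1]
ee_rot: [180.0, -0.0, 18.2]
force: [1.0, -0.7, 0.3]
gripper_width: 68.4
gripper_force: 0.0
```

Emit:
{"name": "move_arm", "arguments": {"plan": [[[2.5,3.55,-0.5],0,0.25],[[2.5,3.55,-0.5],0,0.25],[[0,0,0],0,0.25],[[0,0,0],0,0.25]]}}

```text
time_s: 2.7
ee_pos: [479.2, -119.8, 153.8]
ee_rot: [180.0, 0.1, 18.3]
force: [-0.4, 0.4, -0.1]
gripper_width: 68.5
gripper_force: 0.0
```

Run:
```python
from m import *
p=env.grab_frame("wrist"); save(p,"w1"); W=cloud(p).reshape(-1,3); W=W[np.isfinite(W).all(1)]
print(p["position"],p["orientation"],len(W))
P=near(W,(480,-119),30,70,100); print("cap top",circ(P,20,(480,-119)),P.mean(0),cv2.minEnclosingCircle(P[:,:2].astype(np.float32)))
```

```text
[543.84298812 -99.59038646 324.38190245] [ 1.65917377e+02 -1.47105100e-02 -7.17071101e+01] 227215
cap top (array([ 480. , -122.7]), 1929, np.float64(5.47)) [ 483.4792408  -120.74202144   90.02625416] ((481.75714111328125, -121.3644790649414), 20.296367645263672)
```

View pics/w1.png

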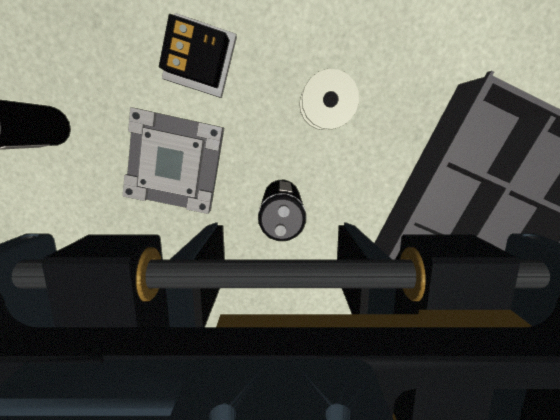

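Emit:
{"name": "move_arm", "arguments": {"plan": [[[0.2,-0.1,-3.0],0,0.25],[[0,0,-3.0],0,0.25],[[0,0,-2.5],0,0.25],[[0,0,-1.4],0,0.25],[[0,0,0],0,0.7]]}}

```text
time_s: 3.25
ee_pos: [478.9, -122.4, 53.5]
ee_rot: [-179.9, 0.2, 18.0]
force: [-0.7, -0.5, 0.0]
gripper_width: 63.1
gripper_force: 0.0
```

Emit:
{"name": "move_arm", "arguments": {"plan": [[[0,0,0],0,0.7],[[0,0,0],0,0.7],[[0,0,0],0,0.7],[[0,0,0.5],0,0.7],[[0,0,2.5],0,0.7]]}}

```text
time_s: 3.75
ee_pos: [479.0, -120.9, 83.7]
ee_rot: [-179.8, 0.3, 18.2]
force: [0.3, 0.7, -1.0]
gripper_width: 39.8
gripper_force: 14.9
```

Emit:
{"name": "move_arm", "arguments": {"plan": [[[0,0,4],0,0.7],[[0,0,4],0,0.7],[[0.78,-3.87,1],0,0.7],[[0.78,-3.87,0],0,0.7],[[0.78,-3.87,0],0,0.7]]}}

```text
time_s: 4.25
ee_pos: [505.0, -238.6, 176.5]
ee_rot: [179.9, -0.1, 18.2]
force: [1.6, 0.1, -1.2]
gripper_width: 39.7
gripper_force: 14.9
```

Emit:
{"name": "move_arm", "arguments": {"plan": [[[0.78,-3.87,0],0,0.7],[[0.78,-3.87,0],0,0.7],[[0.78,-3.87,0],0,0.7],[[0,0,0],0,0.7],[[0,0,0],0,0.7]]}}

```text
time_s: 4.75
ee_pos: [527.5, -353.9, 174.7]
ee_rot: [-179.9, 0.0, 18.1]
force: [0.7, 0.7, -1.2]
gripper_width: 39.7
gripper_force: 15.0
```

Run:
```python
from m import *
p=env.grab_frame("wrist"); save(p,"w2"); w=cloud(p); np.save("w2",w); W=w.reshape(-1,3); W=W[np.isfinite(W).all(1)]
print(env.state()["ee_pos"])
P=near(W,(531,-317),150,44,53); P=P[P[:,1]<-200]; print(len(P),sq(P))
for d in env.search_frame(p,"stored1")+env.search_frame(p,"crate"): print(d)
```

```text
[ 527.48865044 -352.94808544  174.82894768]
3756 [array([ 532.7, -319.4]), array([152.3, 223.9]), np.float64(85.2)]
{'point': [204.6, 225.2], 'score': 0.61}
{'point': [251.5, 145.3], 'score': 0.75}
```

View pics/w2.png

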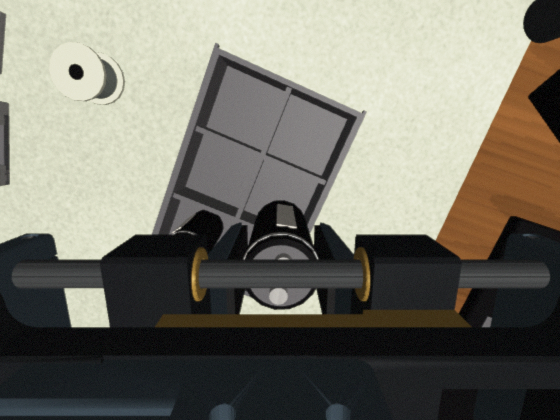

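Emit:
{"name": "move_arm", "arguments": {"plan": [[[0.2,-0.2,-4],0,0.7],[[0,0,-4],0,0.7],[[0,0,-2.5],0,0.7],[[0,0,-0.7],0,0.7],[[0,0,0],0,0.7]]}}

```text
time_s: 5.4
ee_pos: [529.8, -354.3, 63.2]
ee_rot: [-179.9, 0.0, 18.2]
force: [0.7, 0.4, -0.9]
gripper_width: 40.0
gripper_force: 15.0
```

Emit:
{"name": "move_arm", "arguments": {"plan": [[[0,0,-0.1],0,0.7],[[0,0,-0.1],0,0.7],[[0,0,0],0,0.7]]}}

```text
time_s: 5.7
ee_pos: [530.3, -355.7, 61.8]
ee_rot: [179.9, -0.0, 18.2]
force: [0.3, -0.1, -1.6]
gripper_width: 39.3
gripper_force: 15.0
```

Emit:
{"name": "move_arm", "arguments": {"plan": [[[0,0,-0.1],0,0.7],[[0,0,-0.05],0,0.7],[[0,0,0],0,0.7]]}}

```text
time_s: 6.0
ee_pos: [530.3, -355.8, 61.0]
ee_rot: [179.9, -0.1, 18.1]
force: [-2.0, 0.3, 5.2]
gripper_width: 39.9
gripper_force: 15.0
```

Emit:
{"name": "move_arm", "arguments": {"plan": [[[0,0,-0.05],0,0.7],[[0,0,0],0,0.7]]}}

```text
time_s: 6.2
ee_pos: [530.3, -355.8, 61.0]
ee_rot: [179.9, -0.1, 18.1]
force: [-1.6, 1.3, 6.9]
gripper_width: 39.9
gripper_force: 15.0
```

Emit:
{"name": "move_arm", "arguments": {"plan": [[[0,0,-0.05],0,0.7],[[0,0,0],0,0.7]]}}

```text
time_s: 6.4
ee_pos: [530.4, -355.8, 61.0]
ee_rot: [179.9, -0.1, 18.1]
force: [-2.4, 1.4, 9.8]
gripper_width: 39.7
gripper_force: 15.0
```

Emit:
{"name": "move_arm", "arguments": {"plan": [[[0,0,0],0,0.4],[[0,0,0],0,0.4],[[0,0,0],0,0.4],[[0,0,3],0,0.4],[[0,0,4],0,0.4]]}}

```text
time_s: 6.9
ee_pos: [528.5, -354.6, 126.5]
ee_rot: [-179.7, 0.2, 18.1]
force: [0.5, -1.8, -0.7]
gripper_width: 54.6
gripper_force: 0.0
```

Emit:
{"name": "move_arm", "arguments": {"plan": [[[0,0,3],0,0.4],[[2.48,3.35,0],0,0.25],[[2.48,3.35,0],0,0.25],[[2.48,3.35,0],0,0.25],[[2.48,3.35,0],0,0.25]]}}

```text
time_s: 7.4
ee_pos: [629.9, -220.4, 158.2]
ee_rot: [180.0, 0.0, 18.1]
force: [0.3, 0.2, 0.1]
gripper_width: 68.4
gripper_force: 0.0
```

Emit:
{"name": "move_arm", "arguments": {"plan": [[[2.48,3.35,0],0,0.25],[[2.48,3.35,0],0,0.25],[[2.48,3.35,0],0,0.25],[[0,0,0],0,0.25],[[0,0,0],0,0.25]]}}

```text
time_s: 7.9
ee_pos: [703.6, -120.3, 157.6]
ee_rot: [-180.0, 0.1, 18.3]
force: [0.2, 0.4, 0.8]
gripper_width: 68.5
gripper_force: 0.0
```

Run:
```python
from m import *
p=env.grab_frame("wrist"); W=cloud(p).reshape(-1,3); W=W[np.isfinite(W).all(1)]
print(env.state()["ee_pos"])
P=near(W,(704,-121),32,80,96); print("cap top",P.mean(0),cv2.minEnclosingCircle(P[:,:2].astype(np.float32)))
P=near(W,(590,-127),40,30,46); print("spool",cv2.minEnclosingCircle(P[:,:2].astype(np.float32)) if len(P) else 0)
p=env.grab_frame("side"); save(p,"s1"); W=cloud(p).reshape(-1,3); W=W[np.isfinite(W).all(1)]
P=near(W,(530,-356),40,55,85);print("placed",circ(P,20,(530,-356))); P=near(W,(468,-284),40,55,85);print("stored",circ(P,20,(468,-284)))
```

```text
[ 703.11699709 -121.32562945  157.85174991]
cap top [ 706.01645546 -123.05823154   90.37251617] ((704.2955322265625, -123.6470718383789), 20.34227752685547)
spool ((588.1625366210938, -132.281494140625), 25.869653701782227)
placed (array([ 529.3, -353.8]), 478, np.float64(0.38))
stored (array([ 465.3, -279.5]), 445, np.float64(0.43))
```

Emit:
{"name": "move_arm", "arguments": {"plan": [[[0.1,-0.2,-4],0,0.25],[[0,0,-4],0,0.25],[[0,0,-2.2],0,0.25],[[0,0,0],0,0.25],[[0,0,0],0,0.7]]}}

```text
time_s: 8.5
ee_pos: [704.5, -124.4, 57.2]
ee_rot: [180.0, -0.0, 18.1]
force: [-0.7, -0.1, 0.7]
gripper_width: 63.0
gripper_force: 0.0
```

Emit:
{"name": "move_arm", "arguments": {"plan": [[[0,0,0],0,0.7],[[0,0,0],0,0.7],[[0,0,0],0,0.7],[[0,0,0.5],0,0.7],[[0,0,2.5],0,0.7]]}}

```text
time_s: 9.0
ee_pos: [702.2, -122.6, 83.7]
ee_rot: [-179.8, 0.4, 18.2]
force: [0.3, -0.3, -2.3]
gripper_width: 39.6
gripper_force: 15.0
```

Emit:
{"name": "move_arm", "arguments": {"plan": [[[0,0,4],0,0.7],[[0,0,4],0,0.7],[[-1.93,-3.33,0],0,0.7],[[-1.93,-3.33,0],0,0.7],[[-1.93,-3.33,0],0,0.7]]}}

```text
time_s: 9.5
ee_pos: [646.0, -223.6, 167.2]
ee_rot: [180.0, -0.0, 18.2]
force: [0.6, 0.2, -1.2]
gripper_width: 40.3
gripper_force: 15.0
```

Emit:
{"name": "move_arm", "arguments": {"plan": [[[-1.93,-3.33,0],0,0.7],[[-1.93,-3.33,0],0,0.7],[[0,0,0],0,0.7],[[0,0,0],0,0.7]]}}

```text
time_s: 9.9
ee_pos: [607.6, -290.1, 166.7]
ee_rot: [-180.0, -0.0, 18.0]
force: [0.3, 0.7, -1.2]
gripper_width: 39.9
gripper_force: 15.0
```

Emit:
{"name": "move_arm", "arguments": {"plan": [[[0,0,-4],0,0.7],[[0,0,-4],0,0.7],[[0,0,-2],0,0.7],[[0,0,-0.3],0,0.7],[[0,0,0],0,0.7]]}}

```text
time_s: 10.4
ee_pos: [608.7, -288.5, 63.2]
ee_rot: [-180.0, 0.0, 18.2]
force: [0.8, -1.0, -1.0]
gripper_width: 39.5
gripper_force: 15.0
```

Emit:
{"name": "move_arm", "arguments": {"plan": [[[0,0,-0.1],0,0.7],[[0,0,-0.05],0,0.7],[[0,0,0],0,0.7]]}}

```text
time_s: 10.7
ee_pos: [608.5, -289.7, 62.8]
ee_rot: [179.9, -0.1, 18.2]
force: [0.9, 0.1, -0.6]
gripper_width: 39.8
gripper_force: 15.0
```

Emit:
{"name": "move_arm", "arguments": {"plan": [[[0,0,-0.05],0,0.7],[[0,0,0],0,0.7]]}}

```text
time_s: 10.9
ee_pos: [608.0, -289.7, 61.7]
ee_rot: [180.0, -0.0, 18.1]
force: [-0.7, -0.3, -0.9]
gripper_width: 39.7
gripper_force: 15.0
```

Emit:
{"name": "move_arm", "arguments": {"plan": [[[0,0,-0.05],0,0.7],[[0,0,-0.05],0,0.7],[[0,0,0],0,0.7]]}}

```text
time_s: 11.2
ee_pos: [608.1, -289.7, 60.7]
ee_rot: [180.0, -0.0, 18.1]
force: [-0.2, -0.4, 0.8]
gripper_width: 40.2
gripper_force: 15.0
```

Emit:
{"name": "move_arm", "arguments": {"plan": [[[0,0,-0.05],0,0.7],[[0,0,0],0,0.7],[[0,0,0],0,0.7]]}}

```text
time_s: 11.5
ee_pos: [608.3, -289.7, 60.7]
ee_rot: [180.0, -0.0, 18.1]
force: [-0.7, 0.7, 5.0]
gripper_width: 39.8
gripper_force: 15.0
```

Emit:
{"name": "move_arm", "arguments": {"plan": [[[0,0,0],0,0.4],[[0,0,0],0,0.4],[[0,0,0],0,0.4],[[0,0,3],0,0.4],[[0,0,4],0,0.4]]}}

```text
time_s: 12.0
ee_pos: [606.4, -288.9, 127.8]
ee_rot: [-179.7, 0.3, 18.2]
force: [0.7, -0.4, 0.6]
gripper_width: 54.6
gripper_force: 0.0
```

Emit:
{"name": "move_arm", "arguments": {"plan": [[[0,0,3],0,0.4],[[-1.19,3.84,0],0,0.25],[[-1.19,3.84,0],0,0.25],[[-1.19,3.84,0],0,0.25],[[-1.19,3.84,0],0,0.25]]}}

```text
time_s: 12.5
ee_pos: [559.7, -134.7, 159.8]
ee_rot: [-180.0, -0.0, 18.1]
force: [0.7, 0.0, 0.8]
gripper_width: 68.0
gripper_force: 0.0
```

Emit:
{"name": "move_arm", "arguments": {"plan": [[[-1.19,3.84,0],0,0.25],[[-1.19,3.84,0],0,0.25],[[-1.19,3.84,0],0,0.25],[[-1.19,3.84,0],0,0.25],[[-1.19,3.84,0],0,0.25]]}}

```text
time_s: 13.0
ee_pos: [500.3, 57.4, 159.9]
ee_rot: [180.0, -0.0, 18.1]
force: [-0.0, 0.4, 0.1]
gripper_width: 68.3
gripper_force: 0.0
```

Emit:
{"name": "move_arm", "arguments": {"plan": [[[-1.19,3.84,0],0,0.25],[[-1.19,3.84,0],0,0.25],[[0,0,0],0,0.25],[[0,0,0],0,0.25]]}}

```text
time_s: 13.4
ee_pos: [477.0, 133.3, 159.9]
ee_rot: [180.0, -0.0, 18.3]
force: [0.5, 0.3, 1.0]
gripper_width: 68.4
gripper_force: 0.0
```

Run:
```python
from m import *
p=env.grab_frame("wrist"); W=cloud(p).reshape(-1,3); W=W[np.isfinite(W).all(1)]; save(p,"w4")
print(env.state()["ee_pos"])
P=near(W,(477,132),32,80,96); print("cap top",P.mean(0),cv2.minEnclosingCircle(P[:,:2].astype(np.float32)))
p=env.grab_frame("side"); save(p,"s1"); W=cloud(p).reshape(-1,3); W=W[np.isfinite(W).all(1)]
for c in ((530,-356),(468,-284),(608,-290)):
  P=near(W,c,40,55,85);print("crate",circ(P,20,c))
```

```text
[477.25257681 132.51154756 159.91110486]
cap top [479.44721516 130.37700579  90.42033565] ((477.74957275390625, 129.6578369140625), 20.352176666259766)
crate (array([ 529.4, -353.8]), 484, np.float64(0.37))
crate (array([ 465.3, -279.5]), 447, np.float64(0.39))
crate (array([ 607.2, -287.9]), 405, np.float64(0.46))
```

Emit:
{"name": "move_arm", "arguments": {"plan": [[[0,-0.3,-4],0,0.25],[[0,0,-4],0,0.25],[[0,0,-2.4],0,0.25],[[0,0,0],0,0.25],[[0,0,0],0,0.7]]}}

```text
time_s: 14.0
ee_pos: [477.9, 128.9, 56.3]
ee_rot: [180.0, -0.0, 18.1]
force: [-1.5, 0.9, 0.6]
gripper_width: 63.1
gripper_force: 0.0
```

Emit:
{"name": "move_arm", "arguments": {"plan": [[[0,0,0],0,0.7],[[0,0,0],0,0.7],[[0,0,0],0,0.7],[[0,0,0.5],0,0.7],[[0,0,2.5],0,0.7]]}}

```text
time_s: 14.5
ee_pos: [474.9, 129.3, 84.6]
ee_rot: [-180.0, 0.3, 18.2]
force: [-0.7, 0.1, -1.7]
gripper_width: 39.2
gripper_force: 15.0
```

Emit:
{"name": "move_arm", "arguments": {"plan": [[[0,0,4],0,0.7],[[0,0,4.5],0,0.7],[[1.03,-4.09,0],0,0.7],[[1.03,-4.09,0],0,0.7],[[1.03,-4.09,0],0,0.7]]}}

```text
time_s: 15.0
ee_pos: [508.1, 6.1, 172.0]
ee_rot: [180.0, -0.1, 18.2]
force: [-0.1, 0.1, -2.6]
gripper_width: 39.9
gripper_force: 15.0
```

Emit:
{"name": "move_arm", "arguments": {"plan": [[[1.03,-4.09,0],0,0.7],[[1.03,-4.09,0],0,0.7],[[1.03,-4.09,0],0,0.7],[[1.03,-4.09,0],0,0.7],[[1.03,-4.09,0],0,0.7]]}}

```text
time_s: 15.5
ee_pos: [559.5, -199.0, 171.3]
ee_rot: [180.0, -0.0, 18.2]
force: [0.5, 0.4, -1.9]
gripper_width: 39.9
gripper_force: 15.0
```

Emit:
{"name": "move_arm", "arguments": {"plan": [[[1.03,-4.09,0],0,0.7],[[1.03,-4.09,0],0,0.7],[[1.03,-4.09,0],0,0.7],[[1.03,-4.09,0],0,0.7],[[0,0,0],0,0.7]]}}

```text
time_s: 16.0
ee_pos: [601.0, -366.3, 170.1]
ee_rot: [179.8, 0.0, 17.9]
force: [-0.8, 0.2, -1.0]
gripper_width: 39.8
gripper_force: 15.0
```

Emit:
{"name": "move_arm", "arguments": {"plan": [[[0,0,0],0,0.7],[[0,0,0],0,0.7]]}}

```text
time_s: 16.2
ee_pos: [600.4, -359.9, 170.9]
ee_rot: [-179.9, 0.0, 18.2]
force: [0.4, 0.2, -1.1]
gripper_width: 39.7
gripper_force: 15.0
```

Emit:
{"name": "move_arm", "arguments": {"plan": [[[0.1,-0.2,-4],0,0.7],[[0,0,-4],0,0.7],[[0,0,-2.4],0,0.7],[[0,0,-0.3],0,0.7],[[0,0,0],0,0.7]]}}

```text
time_s: 16.7
ee_pos: [601.9, -362.0, 64.5]
ee_rot: [-180.0, 0.0, 18.2]
force: [-0.2, 0.2, -2.0]
gripper_width: 39.6
gripper_force: 15.0
```

Emit:
{"name": "move_arm", "arguments": {"plan": [[[0,0,0],0,0.7],[[0,0,0],0,0.7]]}}

```text
time_s: 16.9
ee_pos: [602.6, -363.2, 65.9]
ee_rot: [179.9, -0.1, 18.2]
force: [-0.7, 0.4, -0.8]
gripper_width: 39.4
gripper_force: 15.0
```

Emit:
{"name": "move_arm", "arguments": {"plan": [[[0,0,-0.2],0,0.7],[[0,0,-0.1],0,0.7],[[0,0,0],0,0.7]]}}

```text
time_s: 17.2
ee_pos: [601.6, -363.0, 60.9]
ee_rot: [-180.0, 0.0, 18.1]
force: [-1.7, 0.5, -1.1]
gripper_width: 39.4
gripper_force: 15.0
```

Emit:
{"name": "move_arm", "arguments": {"plan": [[[0,0,-0.1],0,0.7],[[0,0,0],0,0.7]]}}

```text
time_s: 17.4
ee_pos: [601.8, -363.0, 60.8]
ee_rot: [180.0, -0.0, 18.1]
force: [-0.5, 1.9, 3.1]
gripper_width: 39.9
gripper_force: 15.0
```

Emit:
{"name": "move_arm", "arguments": {"plan": [[[0,0,-0.05],0,0.7],[[0,0,0],0,0.7]]}}

```text
time_s: 17.6
ee_pos: [601.9, -363.0, 60.8]
ee_rot: [180.0, -0.0, 18.1]
force: [-1.6, 1.4, 5.9]
gripper_width: 40.0
gripper_force: 15.0
```

Emit:
{"name": "move_arm", "arguments": {"plan": [[[0,0,0],0,0.4],[[0,0,0],0,0.4],[[0,0,0],0,0.4],[[0,0,3],0,0.4],[[0,0,4],0,0.4]]}}

```text
time_s: 18.1
ee_pos: [600.3, -362.2, 127.1]
ee_rot: [-179.7, 0.2, 18.2]
force: [0.8, -0.6, 0.5]
gripper_width: 55.3
gripper_force: 0.0
```

Emit:
{"name": "move_arm", "arguments": {"plan": [[[0,0,3],0,0.4],[[-1.2,3.63,0],-1.15,0.4],[[-1.2,3.63,0],-1.15,0.2],[[-1.2,3.63,0],-1.15,0],[[-1.2,3.63,0],-1.15,0]]}}

```text
time_s: 18.6
ee_pos: [553.1, -216.6, 159.2]
ee_rot: [180.0, -0.0, 13.5]
force: [0.5, -0.2, -1.0]
gripper_width: 75.9
gripper_force: 0.0
```

Emit:
{"name": "move_arm", "arguments": {"plan": [[[-1.2,3.63,0],-1.15,0],[[-1.2,3.63,0],-1.15,0],[[-1.2,3.63,0],-1.15,0],[[-1.2,3.63,0],-1.15,0],[[-1.2,3.63,0],-1.15,0]]}}

```text
time_s: 19.1
ee_pos: [493.1, -35.0, 159.4]
ee_rot: [180.0, -0.0, 7.7]
force: [-0.4, -0.5, 0.3]
gripper_width: 91.0
gripper_force: 0.0
```

Emit:
{"name": "move_arm", "arguments": {"plan": [[[-1.2,3.63,0],-1.15,0],[[0,0,0],0,0],[[0,0,0],0,0]]}}

```text
time_s: 19.4
ee_pos: [481.8, 0.4, 159.6]
ee_rot: [180.0, -0.0, 6.8]
force: [-0.5, 0.0, -0.5]
gripper_width: 91.2
gripper_force: 0.0
```

Run:
```python
from m import *
p=env.grab_frame("wrist"); w=cloud(p); W=w.reshape(-1,3); W=W[np.isfinite(W).all(1)]; save(p,"w5")
np.save("w5",w)
print(env.state()["ee_pos"],env.state()["ee_rot"])
print("mat",np.median(near(W,(530,0),150,-8,5)[:,2]))
P=near(W,(483,0),75,5,22);print("fixt",sq(P)); print(np.histogram(P[:,2],bins=np.arange(5,22)))
P=near(W,(483,0),75,16,21);print("plate",len(P),sq(P))
P=near(W,(483,0),75,11,15.9);print("loc",len(P),sq(P))
P=near(W,(590,0),55,20,36);print("mod",sq(P))
P=near(W,(590,0),55,4,36);print("mod",sq(P))
s=env.grab_frame("side"); save(s,"s2"); W=cloud(s).reshape(-1,3); W=W[np.isfinite(W).all(1)]
for c in ((530,-356),(468,-284),(608,-290),(602,-362)):
  Q=near(W,c,40,55,85);print("crate",circ(Q,20,c))
```

```text
[ 4.82153714e+02 -2.76816351e-01  1.59570113e+02] [ 1.79960822e+02 -3.95069660e-02  6.69283399e+00]
mat 0.47330893943427554
fixt [array([481.8,  -0.9]), array([92.3, 92.1]), np.float64(6.1)]
(array([  18,  248,  953,  803,  163,   39,   48,  196,  682,  591,  137,
        293, 1299, 1242,  223,    8]), array([ 5,  6,  7,  8,  9, 10, 11, 12, 13, 14, 15, 16, 17, 18, 19, 20, 21]))
plate 3065 [array([484.3,  -3.1]), array([79.8, 77.2]), np.float64(5.8)]
loc 1646 [array([481.9,  -0.9]), array([92.1, 92.1]), np.float64(6.2)]
mod [array([588.8,  -0.8]), array([46.2, 52.1]), np.float64(1.0)]
mod [array([588.9,  -0.8]), array([60.1, 60.1]), np.float64(1.1)]
crate (array([ 529.4, -353.7]), 480, np.float64(0.36))
crate (array([ 465.3, -279.5]), 440, np.float64(0.37))
crate (array([ 607.1, -287.8]), 407, np.float64(0.45))
crate (array([ 601.1, -361.2]), 489, np.float64(0.46))
```

View pics/w5.png

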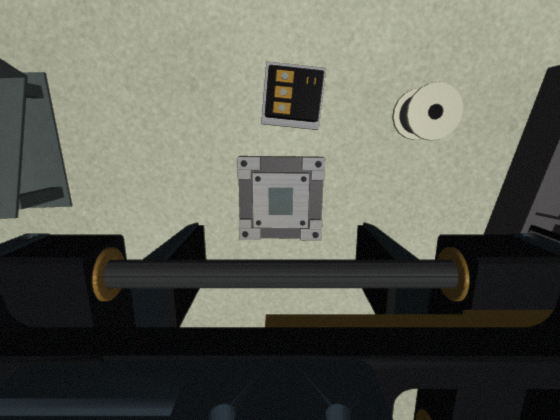

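Emit:
{"name": "move_arm", "arguments": {"plan": [[[0,-0.1,-4],-0.6,0],[[0,0,-4],0,0],[[0,0,-4],0,0],[[0,0,-2.0],0,0],[[0,0,0],0,0]], "squeeze": 20}}

```text
time_s: 20.0
ee_pos: [479.8, -2.1, 16.7]
ee_rot: [-180.0, 0.4, 5.9]
force: [0.1, 1.0, 0.5]
gripper_width: 91.4
gripper_force: 0.0
```

Emit:
{"name": "move_arm", "arguments": {"plan": [[[0,0,0],0,0],[[0,0,0],0,0]]}}

```text
time_s: 20.2
ee_pos: [483.3, -1.5, 20.8]
ee_rot: [180.0, -0.2, 6.0]
force: [0.6, 0.7, 0.0]
gripper_width: 91.1
gripper_force: 0.0
```

Emit:
{"name": "move_arm", "arguments": {"plan": [[[-0.1,0,-0.6],0,0],[[0,0,0],0,0],[[0,0,0],0,0]]}}

```text
time_s: 20.5
ee_pos: [480.8, -1.0, 13.8]
ee_rot: [180.0, -0.0, 6.1]
force: [0.9, 0.1, 1.0]
gripper_width: 91.1
gripper_force: 0.0
```

Emit:
{"name": "move_arm", "arguments": {"plan": [[[0,0,0],0,0.6],[[0,0,0],0,0.6],[[0,0,0],0,0.6],[[0,0,0],0,0.6],[[0,0,0],0,0.6]]}}

```text
time_s: 21.0
ee_pos: [480.7, -0.9, 13.5]
ee_rot: [-180.0, -0.0, 6.1]
force: [0.5, 0.5, 0.5]
gripper_width: 59.6
gripper_force: 20.0
```

Emit:
{"name": "move_arm", "arguments": {"plan": [[[0,0,0.3],0,0.6],[[0,0,0.5],0,0.6],[[0,0,1],0,0.6],[[0,0,2],0,0.6],[[0,0,3],0,0.6]]}}

```text
time_s: 21.5
ee_pos: [479.6, -1.0, 81.7]
ee_rot: [-180.0, 0.2, 6.1]
force: [0.6, -0.2, -0.8]
gripper_width: 59.6
gripper_force: 20.0
```

Emit:
{"name": "move_arm", "arguments": {"plan": [[[0,0,4],0,0.6],[[0,0,3],0,0.6],[[0,0,0],0,0.6],[[0,0,0],0,0.6]]}}

```text
time_s: 21.9
ee_pos: [480.6, -1.0, 152.1]
ee_rot: [180.0, -0.1, 6.0]
force: [0.6, 0.4, -1.1]
gripper_width: 59.7
gripper_force: 20.0
```

Emit:
{"name": "move_arm", "arguments": {"plan": [[[0.43,4,0],0.27,0.6],[[0.43,4,0],0.27,0.6],[[0.43,4,0],0.27,0.6],[[0.43,4,0],0.27,0.6],[[0.43,4,0],0.27,0.6]]}}

```text
time_s: 22.4
ee_pos: [500.9, 200.1, 149.5]
ee_rot: [179.9, 0.2, 7.4]
force: [0.6, -0.5, -1.9]
gripper_width: 59.5
gripper_force: 20.0
```

Emit:
{"name": "move_arm", "arguments": {"plan": [[[0.43,4,0],0.27,0.6],[[0.43,4,0],0.27,0.6],[[0.43,4,0],0.27,0.6],[[0,0,0],0,0.6],[[0,0,0],0,0.6]]}}

```text
time_s: 22.9
ee_pos: [513.8, 318.9, 149.2]
ee_rot: [179.9, 0.2, 8.3]
force: [0.0, 0.7, -2.4]
gripper_width: 59.8
gripper_force: 20.0
```

```bash
cat > shelf.py <<'E'
from m import *
def shelf(W,dz=0):
    yaw=np.radians(8.2); ex=np.array([np.cos(yaw),np.sin(yaw)]); ey=np.array([-ex[1],ex[0]])
    d=W[:,:2]-np.array([560.5,325.5]); a,b,z=d@ex,d@ey,W[:,2]-dz
    return a,b,z
E
python3 - <<'E'
from shelf import *
p=env.grab_frame("wrist"); w=cloud(p); W=w.reshape(-1,3); W=W[np.isfinite(W).all(1)]; save(p,"w6")
print(env.state()["ee_pos"],env.state()["ee_rot"])
a,b,z=shelf(W)
# slope coords: s along slope, n normal
t=np.radians(20); s=a*np.cos(t)-(z-30)*np.sin(t); n=a*np.sin(t)+(z-30)*np.cos(t)
m=(abs(b)<85)&(abs(n)<6)&(s>-140)&(s<5)
print("surface n med by s",[(k,np.median(n[m&(s>k)&(s<k+20)]).round(1),(m&(s>k)&(s<k+20)).sum()) for k in range(-140,0,20)])
print("surf b range",np.percentile(b[m],[0.2,99.8]).round(1),"by b",[(k,np.median(n[m&(b>k)&(b<k+20)]).round(1)) for k in range(-80,80,20) if (m&(b>k)&(b<k+20)).sum()>9])
m=(abs(b)<85)&(n>6)&(n<28)&(s>-10)&(s<20)
for k in range(-80,80,20):
    q=m&(b>k)&(b<k+20); print(k,q.sum(),np.percentile(s[q],[5,50,95]).round(1) if q.sum()>5 else "")
m=(abs(b)<85)&(n>28)&(n<34)&(s>-10)&(s<20); print("liptop",m.sum(),np.percentile(s[m],[2,98]) if m.sum() else "",np.percentile(b[m],[1,99]) if m.sum() else "")
E
```

```text
[513.98500366 318.08510021 149.63212788] [179.87438793   0.21691828   8.24012215]
surface n med by s [(-140, np.float64(0.3), np.int64(88)), (-120, np.float64(nan), np.int64(0)), (-100, np.float64(nan), np.int64(0)), (-80, np.float64(0.4), np.int64(448)), (-60, np.float64(0.5), np.int64(1376)), (-40, np.float64(0.4), np.int64(3288)), (-20, np.float64(0.4), np.int64(3220))]
surf b range [-75.8  73.5] by b [(-80, np.float64(0.5)), (-60, np.float64(0.5)), (-40, np.float64(0.4)), (-20, np.float64(0.5)), (0, np.float64(0.4)), (20, np.float64(0.4)), (40, np.float64(0.4)), (60, np.float64(0.4))]
-80 126 [1.2 1.5 2. ]
-60 164 [1.2 1.5 1.9]
-40 167 [1.2 1.6 1.8]
-20 162 [1.1 1.5 1.8]
0 171 [1.1 1.4 1.8]
20 168 [1.  1.4 1.8]
40 168 [1.1 1.4 1.7]
60 115 [1.  1.3 1.6]
liptop 932 [1.17930574 5.37177896] [-74.33641554  72.0537279 ]
  return _methods._mean(a, axis=axis, dtype=dtype,
  ret = ret.dtype.type(ret / rcount)
```

View pics/w6.png

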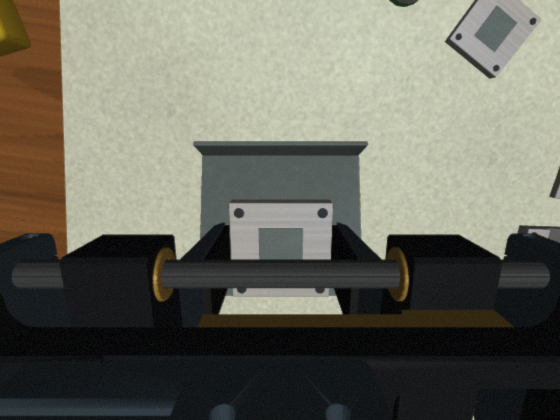

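Emit:
{"name": "move_arm", "arguments": {"plan": [[[1.5,0.2,-2],0,0.6],[[0,0,-3],0,0.6],[[0,0,-2.5],0,0.6],[[0,0,-1.2],0,0.6],[[0,0,0],0,0.6]]}}

```text
time_s: 23.45
ee_pos: [528.8, 319.1, 62.5]
ee_rot: [179.9, 0.3, 8.1]
force: [0.0, -0.8, -1.5]
gripper_width: 59.9
gripper_force: 20.0
```

Emit:
{"name": "move_arm", "arguments": {"plan": [[[0,0,0],0,0.6],[[0,0,-0.2],0,0.6],[[0,0,0],0,0.6]], "squeeze": 6}}

```text
time_s: 23.75
ee_pos: [530.7, 321.2, 63.6]
ee_rot: [-180.0, -0.1, 8.2]
force: [-1.2, 0.6, -0.6]
gripper_width: 60.0
gripper_force: 6.0
```

Emit:
{"name": "move_arm", "arguments": {"plan": [[[0,0,-0.2],0,0.6],[[0,0,0],0,0.6]]}}

```text
time_s: 23.95
ee_pos: [530.1, 321.0, 60.7]
ee_rot: [180.0, -0.0, 8.2]
force: [0.0, 0.2, -0.6]
gripper_width: 60.1
gripper_force: 6.0
```

Emit:
{"name": "move_arm", "arguments": {"plan": [[[0,0,-0.2],0,0.6],[[0,0,-0.2],0,0.6],[[0,0,0],0,0.6]]}}

```text
time_s: 24.25
ee_pos: [530.5, 321.2, 56.6]
ee_rot: [-180.0, -0.0, 8.2]
force: [1.3, 0.0, 0.3]
gripper_width: 60.2
gripper_force: 6.0
```

Emit:
{"name": "move_arm", "arguments": {"plan": [[[0,0,-0.2],0,0.6],[[0,0,-0.2],0,0.6],[[0,0,0],0,0.6]]}}

```text
time_s: 24.55
ee_pos: [530.7, 321.2, 52.5]
ee_rot: [-180.0, -0.1, 8.2]
force: [1.9, 0.4, 0.1]
gripper_width: 59.9
gripper_force: 6.0
```

Emit:
{"name": "move_arm", "arguments": {"plan": [[[0,0,-0.2],0,0.6],[[0,0,0],0,0.6]]}}

```text
time_s: 24.75
ee_pos: [530.6, 321.2, 50.4]
ee_rot: [-180.0, -0.1, 8.2]
force: [2.8, -0.0, 0.9]
gripper_width: 60.1
gripper_force: 6.0
```

Emit:
{"name": "move_arm", "arguments": {"plan": [[[0,0,-0.1],0,0.6],[[0,0,0],0,0.6],[[0,0,0],0,0.2],[[0,0,0],0,0.2],[[0,0,0],0,0.2]]}}

```text
time_s: 25.25
ee_pos: [529.4, 320.7, 49.1]
ee_rot: [180.0, 0.1, 8.2]
force: [-1.2, -0.2, -0.9]
gripper_width: 72.9
gripper_force: 0.0
```

Emit:
{"name": "move_arm", "arguments": {"plan": [[[-0.3,0,2],0,0.2],[[-1,0,4],0,0.2],[[-3,-0.4,3],0,0.2],[[-3,-0.4,0],0,0.6],[[0,0,0],0,1]]}}

```text
time_s: 25.75
ee_pos: [453.6, 312.1, 140.4]
ee_rot: [180.0, 0.1, 8.3]
force: [0.3, 0.0, -0.5]
gripper_width: 59.6
gripper_force: 0.0
```

Emit:
{"name": "move_arm", "arguments": {"plan": [[[0,0,0],0,1],[[0,0,0],0,1],[[0,0,0],0,1]]}}

```text
time_s: 26.05
ee_pos: [457.8, 313.0, 138.9]
ee_rot: [180.0, 0.0, 8.2]
force: [0.4, -0.3, 0.2]
gripper_width: 35.4
gripper_force: 0.0
```

```bash
cat > onshelf.py <<'E'
from shelf import *
import sys
p=env.grab_frame("wrist"); w=cloud(p); save(p,sys.argv[1]); W=w.reshape(-1,3); W=W[np.isfinite(W).all(1)]
print(env.state()["ee_pos"],env.state()["ee_rot"],env.state()["gripper_width"])
a,b,z=shelf(W); t=np.radians(20); s=a*np.cos(t)-(z-30)*np.sin(t)-1.4; n=a*np.sin(t)+(z-30)*np.cos(t)-.45; b=b+1.1
print("hist n",np.histogram(n[(abs(b)<45)&(s<-4)&(s>-80)],bins=np.arange(-2,32,2))[0])
for lo,hi in ((7,13),(17,23),(5,26)):
    m=(abs(b)<60)&(s<-1.2)&(s>-90)&(n>lo)&(n<hi)
    if m.sum()>50:
        r=cv2.minAreaRect(np.c_[s[m],b[m]].astype(np.float32)); print(lo,m.sum(),np.round(r[0],1),np.round(r[1],1),round(r[2],1),"smax",np.percentile(s[m],99.5).round(1),"smin",np.percentile(s[m],.5).round(1),"n by s",[np.median(n[m&(s>k)&(s<k+10)]).round(1) for k in range(-60,0,10) if (m&(s>k)&(s<k+10)).sum()>5])
E
python3 onshelf.py w7
```

```text
[457.71344048 313.00159387 138.87398036] [1.79974825e+02 3.88313679e-02 8.18283805e+00] 31.67045357892692
hist n [2117 1892   35   45   65 2633 2377    6    0    0    0    0    0    0
    0    0]
7 5061 [-35.6  -0.4] [59.9 60.8] 89.6 smax -5.9 smin -65.7 n by s [np.float64(10.0), np.float64(10.0), np.float64(10.0), np.float64(10.0), np.float64(9.9), np.float64(9.9)]
5 5094 [-35.6  -0.4] [59.9 60.8] 89.6 smax -5.9 smin -65.7 n by s [np.float64(10.0), np.float64(10.0), np.float64(10.0), np.float64(10.0), np.float64(9.9), np.float64(9.9)]
```

View pics/w7.png

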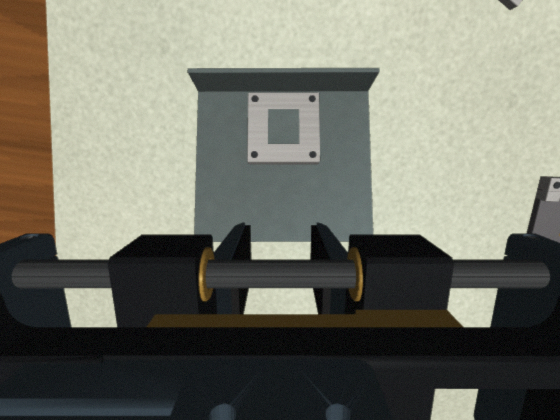

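Emit:
{"name": "move_arm", "arguments": {"plan": [[[3.6,0.4,0],0,0.2],[[3.7,0.3,-2],0,0.2],[[0,0,-2],0,0.2],[[0,0,-2],0,0.2],[[0,0,-1.5],0,0.2]], "squeeze": 10}}

```text
time_s: 26.6
ee_pos: [530.3, 319.5, 62.2]
ee_rot: [179.9, 0.1, 8.2]
force: [-0.2, 0.5, 0.3]
gripper_width: 69.1
gripper_force: 0.0
```

Emit:
{"name": "move_arm", "arguments": {"plan": [[[0,0,0],0,0.2],[[0,0,0],0,0.2],[[0,0,0],0,0.2]]}}

```text
time_s: 26.9
ee_pos: [531.0, 320.4, 65.4]
ee_rot: [-180.0, -0.1, 8.2]
force: [-0.6, -0.0, 0.1]
gripper_width: 72.7
gripper_force: 0.0
```

Emit:
{"name": "move_arm", "arguments": {"plan": [[[0,0,-0.9],0,0.2],[[0,0,-0.5],0,0.2],[[0,0,0],0,0.2],[[0,0,0],0,0.2],[[0,0,0],0,0.6]]}}

```text
time_s: 27.4
ee_pos: [530.3, 320.1, 50.7]
ee_rot: [-180.0, -0.0, 8.2]
force: [-0.4, 0.3, -0.4]
gripper_width: 67.7
gripper_force: 0.0
```

Emit:
{"name": "move_arm", "arguments": {"plan": [[[0,0,0],0,0.6],[[0,0,0],0,0.6],[[0,0,0],0,0.6]]}}

```text
time_s: 27.7
ee_pos: [530.3, 320.2, 50.7]
ee_rot: [-180.0, -0.0, 8.2]
force: [-0.0, 0.0, 0.6]
gripper_width: 60.0
gripper_force: 10.0
```

Emit:
{"name": "move_arm", "arguments": {"plan": [[[0.2,0.03,-0.07],0,0.6],[[0.2,0.03,-0.07],0,0.6],[[0,0,0],0,0.6]]}}

```text
time_s: 28.0
ee_pos: [534.6, 320.7, 49.2]
ee_rot: [-180.0, -0.0, 8.2]
force: [0.8, -0.8, 1.9]
gripper_width: 59.7
gripper_force: 10.0
```

Emit:
{"name": "move_arm", "arguments": {"plan": [[[0.1,0.01,-0.03],0,0.6],[[0.1,0.02,-0.04],0,0.6],[[0,0,0],0,0.6]]}}

```text
time_s: 28.3
ee_pos: [535.1, 320.7, 48.9]
ee_rot: [180.0, 0.1, 8.2]
force: [-3.4, -0.9, 6.4]
gripper_width: 59.4
gripper_force: 10.0
```

Emit:
{"name": "move_arm", "arguments": {"plan": [[[0.1,0.01,0],0,0.6],[[0.1,0.01,0],0,0.6],[[0,0,0],0,0.6]]}}

```text
time_s: 28.6
ee_pos: [535.3, 320.9, 48.8]
ee_rot: [180.0, 0.3, 8.2]
force: [-6.6, -0.7, 8.0]
gripper_width: 59.4
gripper_force: 10.0
```

Emit:
{"name": "move_arm", "arguments": {"plan": [[[0,0,0.05],0,0.2],[[0,0,0],0,0.2],[[0,0,0],0,0.2],[[0,0,2],0,0.2],[[-1,0,4],0,0.2]]}}

```text
time_s: 29.1
ee_pos: [527.2, 319.9, 106.0]
ee_rot: [179.8, 0.3, 8.2]
force: [0.9, 1.2, 0.2]
gripper_width: 72.7
gripper_force: 0.0
```

Emit:
{"name": "move_arm", "arguments": {"plan": [[[-3,-0.4,3],0,0],[[-3.5,-0.5,0],0,0],[[0,0,0],0,0],[[0,0,0],0,0]]}}

```text
time_s: 29.5
ee_pos: [463.2, 312.2, 139.1]
ee_rot: [-180.0, -0.1, 8.2]
force: [1.1, -0.3, -0.3]
gripper_width: 91.4
gripper_force: 0.0
```

```bash
python3 onshelf.py w8
```

```text
[463.80806212 312.27503055 138.82888419] [-1.79997996e+02 -5.85705961e-02  8.21877236e+00] 91.55238004572564
hist n [2318 2112   68   15   68 2301 2325    8    0    0    0    0    0    0
    0    0]
7 4880 [-30.7  -1.1] [59.1 60.1] 0.1 smax -1.6 smin -60.0 n by s [np.float64(9.9), np.float64(10.0), np.float64(10.1), np.float64(10.0), np.float64(10.0), np.float64(10.0)]
5 4924 [-30.7  -1.1] [59.1 60.1] 0.1 smax -1.6 smin -60.0 n by s [np.float64(9.8), np.float64(10.0), np.float64(10.1), np.float64(10.0), np.float64(10.0), np.float64(10.0)]
```

Emit:
{"name": "move_arm", "arguments": {"plan": [[[2.86,-2.36,0.3],7,0],[[2.86,-2.36,0.3],7,0],[[2.86,-2.36,0.3],7,0],[[2.86,-2.36,0.3],7,0],[[2.86,-2.36,0],7,0]]}}

```text
time_s: 30.05
ee_pos: [608.8, 192.8, 150.4]
ee_rot: [180.0, -0.0, 43.5]
force: [-0.5, 0.7, -0.0]
gripper_width: 91.2
gripper_force: 0.0
```

Emit:
{"name": "move_arm", "arguments": {"plan": [[[2.86,-2.36,0],7,0],[[2.86,-2.36,0],7,0],[[2.86,-2.36,0],7,0],[[0,0,0],0,0],[[0,0,0],0,0]]}}

```text
time_s: 30.55
ee_pos: [692.8, 122.3, 149.2]
ee_rot: [-179.9, 0.0, 64.0]
force: [-0.1, -0.5, -0.4]
gripper_width: 91.3
gripper_force: 0.0
```

Run:
```python
from m import *
p=env.grab_frame("wrist"); w=cloud(p); W=w.reshape(-1,3); W=W[np.isfinite(W).all(1)]; save(p,"w9")
print(env.state()["ee_pos"],env.state()["ee_rot"])
print("mat",np.median(near(W,(690,125),150,-8,5)[:,2]))
P=near(W,(696,123),70,7,14);print("plate2",len(P),sq(P))
P=near(W,(590,0),60,20,36);print("mod",len(P),sq(P) if len(P)>9 else 0)
for d in env.search_frame(p,"plate2"): u,v=np.int32(d["point"]); print(d, w[v,u])
```

```text
[691.99992338 123.14832025 149.65276252] [-1.79910497e+02  3.68988801e-02  6.41168280e+01]
mat 0.5072203609779535
plate2 3263 [array([704. , 144.1]), array([58.8, 60.1]), np.float64(64.2)]
mod 467 [array([594.1,  22.1]), array([22. , 51.3]), np.float64(62.6)]
{'point': [22.9, 91.1], 'score': 0.89} [541.0869891  310.55684121  49.47285556]
{'point': [282.0, 175.4], 'score': 0.8} [706.05762207 145.02217548   9.26179966]
```

View pics/w9.png

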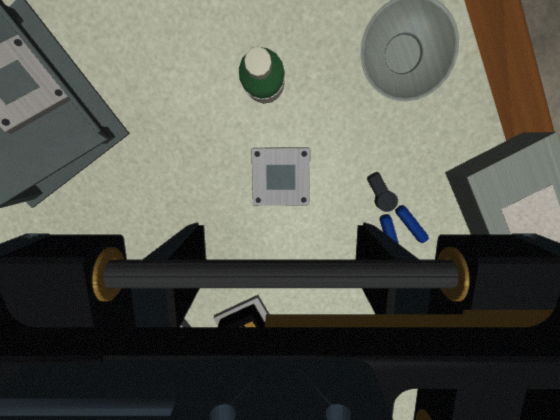

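Emit:
{"name": "move_arm", "arguments": {"plan": [[[1.2,2.1,-3],0,0],[[0,0,-4],0,0],[[0,0,-4],0,0],[[0,0,-2.2],0,0],[[0,0,0],0,0]], "squeeze": 20}}

```text
time_s: 31.15
ee_pos: [700.3, 145.0, 14.8]
ee_rot: [-179.6, 0.3, 64.3]
force: [-0.4, 0.0, -0.1]
gripper_width: 91.0
gripper_force: 0.0
```

Emit:
{"name": "move_arm", "arguments": {"plan": [[[0,0,0],0,0],[[0,0,0],0,0],[[0,0,0],0,0]]}}

```text
time_s: 31.45
ee_pos: [705.1, 144.8, 21.2]
ee_rot: [179.8, -0.1, 64.2]
force: [0.7, 0.2, 0.4]
gripper_width: 91.3
gripper_force: 0.0
```

Emit:
{"name": "move_arm", "arguments": {"plan": [[[0,0,-0.6],0,0],[[0,0,0],0,0],[[0,0,0],0,0],[[0,0,0],0,0]]}}

```text
time_s: 31.85
ee_pos: [704.0, 144.2, 12.9]
ee_rot: [180.0, 0.0, 64.2]
force: [-0.2, 0.1, 0.1]
gripper_width: 91.2
gripper_force: 0.0
```

Emit:
{"name": "move_arm", "arguments": {"plan": [[[0,0,-0.4],0,0],[[0,0,-0.3],0,0],[[0,0,0],0,0],[[0,0,0],0,0]]}}

```text
time_s: 32.25
ee_pos: [703.8, 144.3, 5.6]
ee_rot: [-180.0, 0.0, 64.2]
force: [-0.6, 0.6, -0.2]
gripper_width: 90.9
gripper_force: 0.0
```

Emit:
{"name": "move_arm", "arguments": {"plan": [[[0,0,0],0,0.6],[[0,0,0],0,0.6],[[0,0,0],0,0.6],[[0,0,0],0,0.6],[[0,0,0],0,0.6]]}}

```text
time_s: 32.75
ee_pos: [703.9, 144.3, 5.9]
ee_rot: [180.0, -0.0, 64.2]
force: [-0.1, 0.2, 0.3]
gripper_width: 59.7
gripper_force: 20.0
```

Emit:
{"name": "move_arm", "arguments": {"plan": [[[0,0,0.5],0,0.6],[[0,0,2],0,0.6],[[0,0,4],0,0.6],[[0,0,4],0,0.6],[[0,0,4],0,0.6]]}}

```text
time_s: 33.25
ee_pos: [703.6, 144.2, 152.4]
ee_rot: [-180.0, 0.0, 64.2]
force: [0.9, 0.8, -1.8]
gripper_width: 59.7
gripper_force: 20.0
```

Emit:
{"name": "move_arm", "arguments": {"plan": [[[-2.36,2.18,0],-7,0.6],[[-2.36,2.18,0],-7,0.6],[[-2.36,2.18,0],-7,0.6],[[-2.36,2.18,0],-7,0.6],[[-2.36,2.18,0],-7,0.6]]}}

```text
time_s: 33.75
ee_pos: [584.8, 254.0, 151.2]
ee_rot: [180.0, -0.0, 28.9]
force: [0.7, 0.4, -0.1]
gripper_width: 59.6
gripper_force: 20.0
```

Emit:
{"name": "move_arm", "arguments": {"plan": [[[-2.36,2.18,0],-7,0.6],[[-2.36,2.18,0],-7,0.6],[[-2.36,2.18,0],-7,0.6],[[0,0,0],0,0.6],[[0,0,0],0,0.6]]}}

```text
time_s: 34.25
ee_pos: [514.9, 319.0, 151.3]
ee_rot: [180.0, -0.0, 8.4]
force: [0.3, -1.6, -1.4]
gripper_width: 59.5
gripper_force: 20.0
```

Run:
```python
from m import *
p=env.grab_frame("wrist"); w=cloud(p); W=w.reshape(-1,3); W=W[np.isfinite(W).all(1)]; save(p,"w10")
e=env.state(); print(e["ee_pos"],e["ee_rot"],e["gripper_width"])
x,y,z=e["ee_pos"]; P=near(W,(x,y),50,z-1,z+8); P=P[np.abs((P[:,:2]-[x,y])@[-np.sin(np.radians(8.2)),np.cos(np.radians(8.2))])<29]
print(len(P),sq(P), "z by front/back", np.median(P[:,2]), np.polyfit(P[:,0],P[:,2],1))
```

```text
[515.47101042 318.53608878 151.16038133] [ 1.79978205e+02 -4.37210390e-02  8.28566572e+00] 59.76450126732971
6605 [array([515.9, 318.6]), array([60., 58.]), np.float64(8.2)] z by front/back 155.27902126929555 [-6.64711984e-03  1.58701627e+02]
```

Emit:
{"name": "move_arm", "arguments": {"plan": [[[2.0,0.2,-2],0,0.6],[[0,0,-2.8],0,0.6],[[0,0,-2],0,0.6],[[0,0,-0.9],0,0.6],[[0,0,0],0,0.6]]}}

```text
time_s: 34.8
ee_pos: [535.1, 319.6, 72.6]
ee_rot: [179.9, 0.1, 8.2]
force: [-0.0, -0.5, -1.4]
gripper_width: 60.1
gripper_force: 20.0
```

Emit:
{"name": "move_arm", "arguments": {"plan": [[[0,0,0],0,0.6],[[0,0,0],0,0.6],[[0,0,0],0,0.6]], "squeeze": 6}}

```text
time_s: 35.1
ee_pos: [535.8, 321.0, 75.2]
ee_rot: [-180.0, -0.1, 8.2]
force: [-0.9, 0.3, -1.1]
gripper_width: 60.2
gripper_force: 6.0
```

Emit:
{"name": "move_arm", "arguments": {"plan": [[[0,0,-0.4],0,0.6],[[0,0,-0.2],0,0.6],[[0,0,-0.2],0,0.6],[[0,0,0],0,0.6],[[0,0,0],0,0.6]]}}

```text
time_s: 35.6
ee_pos: [535.1, 320.7, 65.8]
ee_rot: [180.0, 0.0, 8.2]
force: [-0.2, 0.9, -1.7]
gripper_width: 59.9
gripper_force: 6.0
```

Emit:
{"name": "move_arm", "arguments": {"plan": [[[0,0,-0.2],0,0.6],[[0,0,-0.2],0,0.6],[[0,0,0],0,0.6]]}}

```text
time_s: 35.9
ee_pos: [535.8, 320.9, 62.1]
ee_rot: [-180.0, -0.1, 8.2]
force: [0.8, -0.1, 0.9]
gripper_width: 60.2
gripper_force: 6.0
```

Emit:
{"name": "move_arm", "arguments": {"plan": [[[0,0,-0.15],0,0.6],[[0,0,0],0,0.6],[[0,0,0],0,0.6]]}}

```text
time_s: 36.2
ee_pos: [535.7, 320.9, 60.6]
ee_rot: [-180.0, -0.1, 8.2]
force: [2.7, -0.2, 1.3]
gripper_width: 59.5
gripper_force: 6.0
```

Emit:
{"name": "move_arm", "arguments": {"plan": [[[0,0,-0.1],0,0.6],[[0,0,0],0,0.6],[[0,0,0],0,0.6]]}}

```text
time_s: 36.5
ee_pos: [535.5, 320.9, 59.5]
ee_rot: [-180.0, -0.0, 8.2]
force: [3.5, 0.7, 1.4]
gripper_width: 59.6
gripper_force: 6.0
```

Emit:
{"name": "move_arm", "arguments": {"plan": [[[0.15,0.02,-0.05],0,0.6],[[0.15,0.02,-0.05],0,0.6],[[0,0,0],0,0.6]], "squeeze": 10}}

```text
time_s: 36.8
ee_pos: [537.1, 320.9, 58.0]
ee_rot: [180.0, 0.1, 8.2]
force: [-1.9, 0.3, 3.0]
gripper_width: 59.9
gripper_force: 10.0
```

Emit:
{"name": "move_arm", "arguments": {"plan": [[[0.1,0.01,-0.03],0,0.6],[[0,0,0],0,0.6]]}}

```text
time_s: 37.0
ee_pos: [538.9, 321.1, 57.6]
ee_rot: [180.0, 0.0, 8.2]
force: [-0.9, -0.0, 1.7]
gripper_width: 59.7
gripper_force: 10.0
```

Emit:
{"name": "move_arm", "arguments": {"plan": [[[0.1,0.01,-0.03],0,0.6],[[0,0,0],0,0.6]]}}

```text
time_s: 37.2
ee_pos: [539.9, 321.2, 57.4]
ee_rot: [180.0, 0.1, 8.2]
force: [-2.0, 1.2, 0.5]
gripper_width: 60.0
gripper_force: 10.0
```

Emit:
{"name": "move_arm", "arguments": {"plan": [[[0.1,0.01,-0.03],0,0.6],[[0,0,0],0,0.6]]}}

```text
time_s: 37.4
ee_pos: [539.9, 321.1, 57.3]
ee_rot: [180.0, 0.2, 8.2]
force: [-5.9, 0.3, 3.9]
gripper_width: 59.6
gripper_force: 10.0
```

Against the lip. A little more push, release, back off and check.

Emit:
{"name": "move_arm", "arguments": {"plan": [[[0.1,0.01,0],0,0.6],[[0,0,0],0,0.6],[[0,0,0.05],0,0.2],[[0,0,0],0,0.2],[[0,0,0],0,0.2]]}}

```text
time_s: 37.9
ee_pos: [543.0, 321.6, 58.0]
ee_rot: [-180.0, -0.1, 8.2]
force: [0.7, -0.4, -1.0]
gripper_width: 72.9
gripper_force: 0.0
```

Emit:
{"name": "move_arm", "arguments": {"plan": [[[0,0,2],0,0.2],[[-1,0,4],0,0.2],[[-3,-0.4,2],0,0],[[-3.9,-0.5,0],0,0],[[0,0,0],0,0]]}}

```text
time_s: 38.4
ee_pos: [459.1, 311.3, 138.5]
ee_rot: [179.9, 0.1, 8.3]
force: [0.9, -0.1, -1.1]
gripper_width: 90.5
gripper_force: 0.0
```

Emit:
{"name": "move_arm", "arguments": {"plan": [[[0,0,0],0,0],[[0,0,0],0,0]]}}

```text
time_s: 38.6
ee_pos: [464.3, 312.8, 138.0]
ee_rot: [-180.0, -0.1, 8.2]
force: [-0.1, 0.4, -0.3]
gripper_width: 91.0
gripper_force: 0.0
```

```bash
python3 onshelf.py w11
```

```text
[464.35650422 312.78669955 137.80170559] [-1.79995486e+02 -5.39472121e-02  8.18794471e+00] 90.85454649518864
hist n [2198 2037   59   42   30   63   44   38   63   48 2518 2513    2    0
    0    0]
7 140 [-60.   -0.8] [59.2  1.9] 88.8 smax -58.9 smin -60.4 n by s [np.float64(10.9)]
17 5318 [-30.8  -1.7] [59.1 60. ] 0.1 smax -1.4 smin -60.0 n by s [np.float64(19.9), np.float64(20.0), np.float64(20.0), np.float64(20.0), np.float64(19.9), np.float64(19.9)]
5 5596 [-30.8  -1.5] [60.5 59.2] 89.9 smax -1.4 smin -60.2 n by s [np.float64(19.8), np.float64(20.0), np.float64(20.0), np.float64(20.0), np.float64(19.9), np.float64(19.9)]
```

View pics/w11.png

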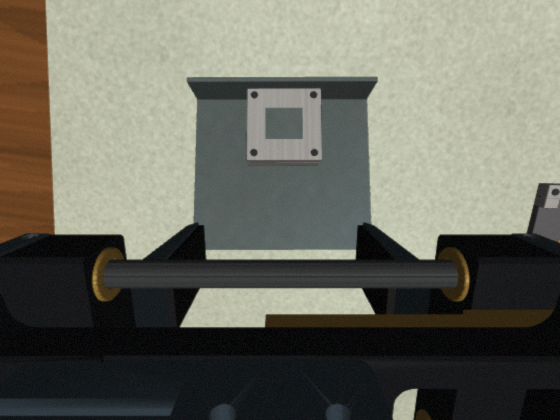

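Emit:
{"name": "move_arm", "arguments": {"plan": [[[1.5,-3.92,0.2],-0.9,0],[[1.5,-3.92,0.2],-0.9,0],[[1.5,-3.92,0.2],-0.9,0],[[1.5,-3.92,0],-0.9,0],[[1.5,-3.92,0],-0.9,0]]}}

```text
time_s: 39.15
ee_pos: [539.8, 114.7, 143.7]
ee_rot: [180.0, -0.0, 3.6]
force: [1.3, 0.7, -0.1]
gripper_width: 91.4
gripper_force: 0.0
```

Emit:
{"name": "move_arm", "arguments": {"plan": [[[1.5,-3.92,0],-0.9,0],[[1.5,-3.92,0],-0.9,0],[[1.5,-3.92,0],-0.8,0],[[0,0,0],0,0],[[0,0,0],0,0]]}}

```text
time_s: 39.65
ee_pos: [583.9, -2.3, 143.2]
ee_rot: [-180.0, 0.0, 1.0]
force: [-0.1, 0.5, -0.0]
gripper_width: 91.2
gripper_force: 0.0
```

Run:
```python
from m import *
p=env.grab_frame("wrist"); w=cloud(p); W=w.reshape(-1,3); W=W[np.isfinite(W).all(1)]; save(p,"w12")
print(env.state()["ee_pos"],env.state()["ee_rot"])
P=near(W,(590,0),65,20,36);print("mod",len(P),sq(P))
P=near(W,(590,0),65,4,36);P=P[P[:,0]>532];print("modbase",len(P),sq(P))
P=near(W,(482,-1),75,5,22);print("fixt",len(P),sq(P))
```

```text
[583.38978892  -1.26854723 143.34113008] [-1.79980604e+02  5.39691970e-02  1.05522843e+00]
mod 2496 [array([589.3,  -0.8]), array([45.5, 51.9]), np.float64(1.3)]
modbase 3258 [array([588.9,  -0.8]), array([60.1, 60.1]), np.float64(0.9)]
fixt 3158 [array([482.4,  -0.8]), array([92.1, 92.1]), np.float64(6.3)]
```

Emit:
{"name": "move_arm", "arguments": {"plan": [[[0.55,0.05,-3],0,0],[[0,0,-4],0,0],[[0,0,-3],0,0],[[0,0,-1.5],0,0],[[0,0,-0.5],0,0]], "squeeze": 20}}

```text
time_s: 40.2
ee_pos: [587.0, 0.8, 21.9]
ee_rot: [-180.0, 0.2, 1.2]
force: [-1.0, -0.3, -0.4]
gripper_width: 91.3
gripper_force: 0.0
```

Emit:
{"name": "move_arm", "arguments": {"plan": [[[0,0,0],0,0],[[0,0,0],0,0],[[0,0,0],0,0],[[0,0,0],0,0]]}}

```text
time_s: 40.6
ee_pos: [589.3, -0.5, 25.1]
ee_rot: [180.0, -0.1, 1.1]
force: [-0.2, -1.0, 0.5]
gripper_width: 91.5
gripper_force: 0.0
```

Emit:
{"name": "move_arm", "arguments": {"plan": [[[0,0,-0.8],0,0],[[0,0,-0.4],0,0],[[0,0,0],0,0],[[0,0,0],0,0]]}}

```text
time_s: 41.0
ee_pos: [588.4, -0.7, 11.6]
ee_rot: [180.0, 0.0, 1.1]
force: [-0.3, -0.5, -1.2]
gripper_width: 91.4
gripper_force: 0.0
```

Emit:
{"name": "move_arm", "arguments": {"plan": [[[0,0,0],0,0.7],[[0,0,0],0,0.7],[[0,0,0],0,0.7],[[0,0,0],0,0.7],[[0,0,0],0,0.7]]}}

```text
time_s: 41.5
ee_pos: [588.7, -0.6, 12.0]
ee_rot: [180.0, -0.0, 1.1]
force: [0.1, 0.2, 0.6]
gripper_width: 54.4
gripper_force: 1.0
```

Emit:
{"name": "move_arm", "arguments": {"plan": [[[0,0,0],0,0.7],[[0,0,0.3],0,0.7],[[0,0,1],0,0.7],[[0,0,2],0,0.7],[[0,0,3],0,0.7]]}}

```text
time_s: 42.0
ee_pos: [587.3, -0.6, 74.7]
ee_rot: [-180.0, 0.2, 1.1]
force: [0.7, 0.6, -1.1]
gripper_width: 51.8
gripper_force: 20.0
```

Emit:
{"name": "move_arm", "arguments": {"plan": [[[-2.7,0,2],1.3,0.7],[[-2.7,0,2],1.3,0.7],[[-2.7,0,0],1.3,0.7],[[-2.7,0,0],1.2,0.7],[[0,0,0],0,0.7]]}}

```text
time_s: 42.5
ee_pos: [476.6, -0.5, 115.5]
ee_rot: [-180.0, 0.2, 6.2]
force: [0.2, 0.0, -0.8]
gripper_width: 52.1
gripper_force: 20.0
```

Emit:
{"name": "move_arm", "arguments": {"plan": [[[0,0,0],0,0.7],[[0,0,0],0,0.7],[[0,0,0],0,0.7]]}}

```text
time_s: 42.8
ee_pos: [481.7, -0.6, 115.1]
ee_rot: [180.0, -0.0, 6.2]
force: [0.7, 0.4, 0.3]
gripper_width: 52.3
gripper_force: 20.0
```

Run:
```python
from m import *
p=env.grab_frame("wrist"); w=cloud(p); W=w.reshape(-1,3); W=W[np.isfinite(W).all(1)]; save(p,"w13")
e=env.state(); x,y,z=e["ee_pos"]; print(e["ee_pos"],e["ee_rot"],e["gripper_width"],e["gripper_force"])
P=near(W,(x,y),50,z+10,z+35)
h=np.histogram(P[:,2]-z,bins=np.arange(-14,30,2)); Q=near(W,(x,y),50,z-14,z+30); print(np.histogram(Q[:,2]-z,bins=np.arange(-14,30,2)))
B=near(W,(x,y),50,z-8,z-1); print("base top pts",len(B),B.min(0),B.max(0),sq(B) if len(B)>9 else 0)
P=near(W,(482,-1),75,5,22);print("fixt",len(P),sq(P) if len(P)>9 else 0)
```

```text
[481.49660445  -0.63828171 114.94383154] [ 1.79991916e+02 -2.18776300e-02  6.20464681e+00] 51.665997610162265 19.999844133853912
(array([   0,   23,   73,   73,  677,  669,   66,   91,   94,  105,  106,
        128,  116,  125,  144, 1968, 2622,  286,  136,   90,   95]), array([-14, -12, -10,  -8,  -6,  -4,  -2,   0,   2,   4,   6,   8,  10,
        12,  14,  16,  18,  20,  22,  24,  26,  28]))
base top pts 1456 [493.54852643 -29.66012702 107.11006494] [515.04734808  30.8499711  113.90606791] [array([504.4,   0.6]), array([15.5, 60. ]), np.float64(6.2)]
fixt 3831 [array([509.6,   2.1]), array([36.5, 92.1]), np.float64(6.3)]
```

View pics/w13.png

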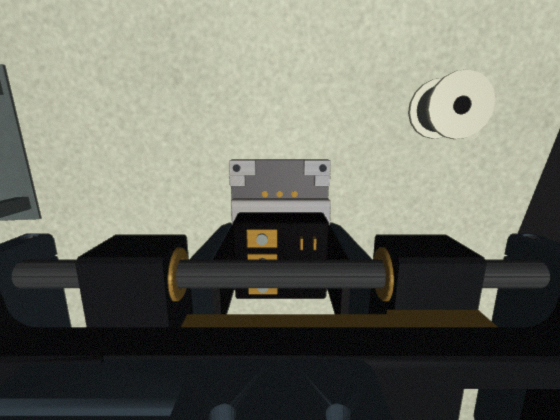

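Emit:
{"name": "move_arm", "arguments": {"plan": [[[0,0.03,-3],0,0.7],[[0,0,-3],0,0.7],[[0,0,-1.6],0,0.7],[[0,0,-0.4],0,0.7],[[0,0,0],0,0.7]]}}

```text
time_s: 43.35
ee_pos: [480.9, -0.3, 34.6]
ee_rot: [-180.0, 0.1, 6.2]
force: [0.3, -0.9, -1.6]
gripper_width: 51.9
gripper_force: 20.0
```

Emit:
{"name": "move_arm", "arguments": {"plan": [[[0,0,0],0,0.7],[[0,0,0],0,0.7],[[0,0,0],0,0.7],[[0,0,0],0,0.7]]}}

```text
time_s: 43.75
ee_pos: [481.0, -0.3, 35.5]
ee_rot: [180.0, -0.1, 6.2]
force: [0.3, 0.7, -1.5]
gripper_width: 51.7
gripper_force: 20.0
```

Emit:
{"name": "move_arm", "arguments": {"plan": [[[0.03,0,-0.3],0,0.7],[[0,0,-0.3],0,0.7],[[0,0,-0.1],0,0.7],[[0,0,0],0,0.7],[[0,0,0],0,0.7]]}}

```text
time_s: 44.25
ee_pos: [480.9, -0.3, 27.9]
ee_rot: [180.0, 0.0, 6.2]
force: [-1.0, 0.3, -1.3]
gripper_width: 51.9
gripper_force: 20.0
```

Emit:
{"name": "move_arm", "arguments": {"plan": [[[0,0,-0.2],0,0.7],[[0,0,0],0,0.7],[[0,0,0],0,0.7]]}}

```text
time_s: 44.55
ee_pos: [480.9, -0.3, 25.9]
ee_rot: [180.0, 0.0, 6.2]
force: [0.5, 0.9, -1.8]
gripper_width: 52.1
gripper_force: 20.0
```

Emit:
{"name": "move_arm", "arguments": {"plan": [[[0,0,-0.2],0,0.7],[[0,0,0],0,0.7],[[0,0,0],0,0.7]]}}

```text
time_s: 44.85
ee_pos: [480.9, -0.3, 23.9]
ee_rot: [180.0, 0.0, 6.2]
force: [-0.2, 0.6, -2.8]
gripper_width: 51.8
gripper_force: 20.0
```

Entering freely.

Emit:
{"name": "move_arm", "arguments": {"plan": [[[0,0,-0.2],0,0.7],[[0,0,0],0,0.7],[[0,0,0],0,0.7]]}}

```text
time_s: 45.15
ee_pos: [480.9, -0.3, 21.9]
ee_rot: [180.0, 0.0, 6.2]
force: [1.2, -0.9, -1.8]
gripper_width: 51.9
gripper_force: 20.0
```

Emit:
{"name": "move_arm", "arguments": {"plan": [[[0,0,-0.15],0,0.7],[[0,0,0],0,0.7],[[0,0,0],0,0.7]]}}

```text
time_s: 45.45
ee_pos: [480.9, -0.3, 20.4]
ee_rot: [180.0, 0.0, 6.2]
force: [0.6, 0.3, -0.8]
gripper_width: 52.0
gripper_force: 20.0
```

Emit:
{"name": "move_arm", "arguments": {"plan": [[[0,0,-0.1],0,0.7],[[0,0,0],0,0.7],[[0,0,0],0,0.7]]}}

```text
time_s: 45.75
ee_pos: [481.1, -0.3, 20.0]
ee_rot: [180.0, -0.0, 6.2]
force: [-1.1, 0.2, 5.1]
gripper_width: 52.1
gripper_force: 20.0
```

Seated at the expected height (20.0). Release, back away, verify everything.

Emit:
{"name": "move_arm", "arguments": {"plan": [[[0,0,0],0,0.2],[[0,0,0],0,0.2],[[0,0,0],0,0.2],[[0,0,1],0,0.2],[[0,0,4],0,0.2]]}}

```text
time_s: 46.25
ee_pos: [478.0, -0.3, 67.4]
ee_rot: [-179.9, 0.5, 6.2]
force: [0.9, 0.1, -0.2]
gripper_width: 72.9
gripper_force: 0.0
```

Emit:
{"name": "move_arm", "arguments": {"plan": [[[0,0,4],0,0],[[-2,0,3],0,0],[[-3,0,1],0,0],[[0,0,0],0,0],[[0,0,0],0,0]]}}

```text
time_s: 46.75
ee_pos: [431.1, -0.3, 150.3]
ee_rot: [180.0, -0.1, 6.2]
force: [0.1, -0.4, -0.9]
gripper_width: 91.5
gripper_force: 0.0
```

Run:
```python
from m import *
p=env.grab_frame("wrist"); w=cloud(p); W=w.reshape(-1,3); W=W[np.isfinite(W).all(1)]; save(p,"w14")
print(env.state()["ee_pos"],env.state()["time_s"])
P=near(W,(482,-1),45,26,46);print("mod",sq(P),np.histogram(P[:,2],bins=np.arange(26,46,2)))
P=near(W,(482,-1),36,14.8,17.8);print("basetop",len(P),np.median(P[:,2]),[np.median(P[(P[:,0]>a)&(P[:,0]<a+20),2]) for a in (440,452,505)])
P=near(W,(482,-1),75,5,15);print("fixt",sq(P))
s=env.grab_frame("side"); save(s,"s9"); c=env.grab_frame("scene"); save(c,"c9")
W=cloud(s).reshape(-1,3); W=W[np.isfinite(W).all(1)]
for q in ((530,-356),(468,-284),(608,-290),(602,-362)):
  Q=near(W,q,40,55,85);print("crate",circ(Q,20,q),np.percentile(near(W,q,25,60,130)[:,2],97))
cv2.imwrite("pics/fin.png",np.hstack([s["frame"][100:400,100:480],c["frame"][100:400,120:500]])[:,:,::-1])
```

```text
[ 4.31452739e+02 -3.08077660e-01  1.49791642e+02] 46.8
mod [array([481.2,  -1.7]), array([45.4, 51.8]), np.float64(6.1)] (array([   0,    0,    0,    0,   14, 1270, 1344,  120,   16]), array([26, 28, 30, 32, 34, 36, 38, 40, 42, 44]))
basetop 635 15.947920962538717 [np.float64(15.895988724181848), np.float64(15.98266524219892), np.float64(15.969181187261768)]
fixt [array([481.9,  -0.9]), array([91.9, 92.3]), np.float64(6.2)]
crate (array([ 529.4, -353.7]), 475, np.float64(0.37)) 101.32164499320255
crate (array([ 465.3, -279.5]), 440, np.float64(0.38)) 101.03887068442576
crate (array([ 607.2, -287.9]), 418, np.float64(0.45)) 101.22131614220444
crate (array([ 601.1, -361.1]), 480, np.float64(0.44)) 101.16380274634555
```

View pics/fin.png

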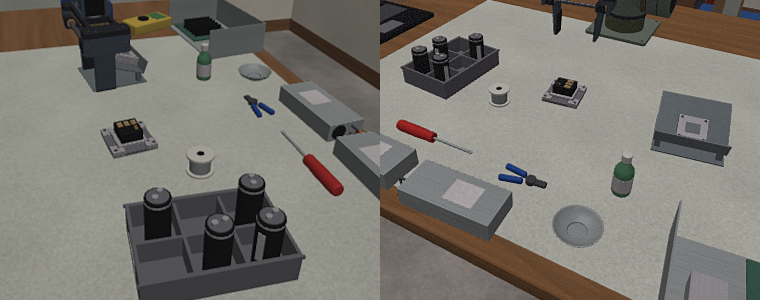

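The picture shows four capacitors standing in separate cells (left half, around 157–270 px), the module level in the fixture with its base top at 16 mm (130,130), and both plates stacked on the rack (693,127).

```bash
python3 -c "
from workcell import env
print(env.job_done())"
```

```text
the job is handed in; nothing more can be done
None
```

The job is handed in: the three mat capacitors stand upright in free crate cells, both bare plates are stacked flat against the rack's lip, and the new power module is fully seated in the fixture; the run took about 47 s of the 210 s allowed.

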